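# Make up the carry tray for a balance check

### The arm

A 7-joint arm with a two-finger parallel gripper is mounted at the origin on a cart in front of the work surface, level with it; the furniture and walls round the work are solid. World frame = base frame: x ahead of the robot, y to its left, z up, the work surface at z = 0. Lengths are in mm, angles in rad, forces in N, time in s.
With the tool pointing down it reaches from about 400 to 900 mm from the base axis. Payload 5.6 kg.
Tool frame: the origin (TCP) lies midway between the tips of the shut fingers; the grasp point (between the pads) lies 19 mm behind it; z points along the fingers, y is the line along which they close (so a half turn about z gives the same grasp; the last joint's range is limited). The gripper opens to 92 mm and grips with 3 to 60 N. Pads are 20 mm wide; open, the fingers measure 128 mm over their backs; the gripper's body (75 mm by 189 mm) begins 69 mm behind the grasp point.
Start: joints at [-1.167, 0.468, -0.012, 1.603, 0.006, 1.071, -0.056], TCP at [280.895, 586.181, 174.992] pointing down, gripper open.
Joint ranges: [-2.53, 2.53], [-0.31, 2.02], [-1.57, 1.55], [0.28, 2.44], [-1.29, 4.43], [0.15, 1.84], [-2.92, 2.92]. Speed limits (rad/s): [2.57, 2.57, 3.14, 3.14, 3.14, 3.14, 3.14].

### API

Orientations are given as a rotation vector (axis times angle).
In Python, from cell import robot, grip, kin, viewer gives the robot as it stands. Calls block until the motion is done:
- robot.movep(position, orientation): joint-space move of the TCP to a pose.
- robot.servo_line(position, feed=150, rotation=None): straight line of the TCP; rotation=None keeps the orientation; feed is the mean speed in mm/s.
- robot.goto_joints(angles): joint-space move.
- grip(opening, newtons=None): opening from 0.0 (shut) to 1.0 (fully open); newtons is the grip in N (None keeps the last); returns when the fingers have stopped.
- robot.hold(seconds).
- kin.ik(position, orientation): joint angles nearest the present ones, or None.
- robot.observe(): the state.
- viewer.read_camera(name): name is "side" or "top"; returns the picture (400x640x3 uint8, red, green, blue); there is no depth.
- viewer.camera_info(name): a dict with "camera_matrix" (3x3 intrinsics, pixels), "R" (3x3) and "t" (3): a world point X has camera coordinates R X + t. Camera axes: x right, y down, z forward; pixel columns grow to the right and rows downward; lengths in mm; the calibration is good to about 2 mm. A picture is of the moment at which its call begins. camera_info takes no time and is no camera call.
A pose or a line that the arm cannot do raises robot.IKError and nothing moves.
- robot.job_done(): hands the job in; it is judged then, once.
Trained networks look in the newest picture that a camera, given by its name, has taken for a name from the list of things; names that differ only in an ending like _2 or _b are one class to them, and where a whole thing is asked for, a point or a joint stands for the part that bears it (a point fixed in the world has none). Each returns a list of dicts, best first, with "confidence" (0 to 1); they miss things now and then, are a little off and sometimes report something else, mostly with a low value. They report only what shows in the picture. A call takes as long as a camera call.
- viewer.silhouettes(name, camera): "mask" (400x640 bool, what is visible of it).
- viewer.pinpoint(name, camera): "at" ([x, y, z] in mm, in the coordinates of the camera as it stood for that picture, good to about 4 mm: a listed point, or the origin of a listed thing).
The state is a dict: "t": time; "joints": joint angles; "joint_velocities": joint speeds; "joint_torque": joint torques, N m; "tcp_pos": TCP position; "tcp_rot": TCP orientation; "contact_force": force on the tool from outside, world axes, zero at the start; "wrist_torque": the same for the moment, N m; "grip_width": opening from 0.0 (shut) to 1.0 (fully open); "grip_force": force on a finger pad.
Only numpy, scipy, OpenCV 4.12 (cv2) and the standard library are available. Lean on these libraries where they do the work, as an engineer would, in place of code of your own. Each camera call takes 0.05 s, during which the arm holds its last target. There are 200 camera calls.

### The job

Make up the wooden carry tray for checking the balance: stand the large brass weight in the yellow dish, the steel weight in the blue dish, the green glass bottle in the green dish and the porcelain cup from the bench in the red dish, all upright on the dish floors. Leave the small brass weight and the amber dropper bottle standing where they are.

Things in the scene. Friction and masses are not known exactly. Their poses are not given: they have to be found in the camera images.
- brass_weight: The large brass calibration weight: yellow metal cylinder with a knob on top, 22 mm in diameter, 33 mm high, 0.1 kg. Solid to its full width up to the top for gripping. Stands on the bench; origin at the centre of its underside, z up along its axis.
- steel_weight: The steel calibration weight: grey metal cylinder with a knob on top, 20 mm in diameter, 27 mm high, 0.05 kg. Solid to its full width up to the top for gripping. Stands on the bench; origin at the centre of its underside, z up along its axis.
- dropper_bottle: Amber dropper bottle, which stays where it is: brown glass with a coloured label and a black rubber dropper on top, 33 mm in diameter, 102 mm high. Stands on the bench among the things to be moved (another like it stands fixed far back). Origin at the centre of its underside, z up.
- cup: White porcelain cup, open at the top, 44 mm in diameter at the rim, tapering to 36 mm at 8 mm height and 32 mm at the foot, 36 mm high, 0.034 kg. The only cup that stands on the bench itself (the cups seated in the wells of the dark rack near the robot are fixed and not meant). Origin at the centre of its underside, z up along its axis.
- small_brass_weight: The small brass weight, which stays where it is: like the large brass one but only 16 mm in diameter and 21 mm high. Stands on the bench; origin at the centre of its underside, z up.
- green_bottle: Green glass bottle with a white screw cap, 33 mm in diameter up to a height of 55 mm, then narrowing to the cap, 92 mm high in all, 0.07 kg. Stands on the bench; origin at the centre of its underside, z up along its axis.
- yellow_dish: Open square yellow dish, 64 mm outside, 56 mm inside, 10 mm high; one of four, in any order of colours, in a row (pitch 70 mm) in a shallow wooden tray on the dark rack, all fixed, turned up to 0.3 rad. Origin: centre of the underside; inner floor 3 mm, rim 10 mm above it (rim 28 mm above the bench). y axis along the row, x across it, z up.
- blue_dish: Open square blue dish, 64 mm outside, 56 mm inside, 10 mm high; one of four, in any order of colours, in a row (pitch 70 mm) in a shallow wooden tray on the dark rack, all fixed, turned up to 0.3 rad. Origin: centre of the underside; inner floor 3 mm, rim 10 mm above it (rim 28 mm above the bench). y axis along the row, x across it, z up.
- green_dish: Open square green dish, 64 mm outside, 56 mm inside, 10 mm high; one of four, in any order of colours, in a row (pitch 70 mm) in a shallow wooden tray on the dark rack, all fixed, turned up to 0.3 rad. Origin: centre of the underside; inner floor 3 mm, rim 10 mm above it (rim 28 mm above the bench). y axis along the row, x across it, z up.
- red_dish: Open square red dish, 64 mm outside, 56 mm inside, 10 mm high; one of four, in any order of colours, in a row (pitch 70 mm) in a shallow wooden tray on the dark rack, all fixed, turned up to 0.3 rad. Origin: centre of the underside; inner floor 3 mm, rim 10 mm above it (rim 28 mm above the bench). y axis along the row, x across it, z up.

How it is judged (in metres and radians):
At the end, for the whole second after the job is handed in: Each of the four stands in its own dish (brass yellow, steel blue, green bottle green, cup red), on the floor, upright within 0.12 rad, centre within 20 mm of the dish centre along either side, released, at rest. The small brass weight and dropper bottle stand within 20 mm of where they were (x of brass_weight in the frame of yellow_dish between -0.02 and 0.02 m and y of brass_weight in the frame of yellow_dish between -0.02 and 0.02 m and z of brass_weight in the frame of yellow_dish between -0.002 and 0.009 m and angle between each of brass_weight, steel_weight, green_bottle, cup, small_brass_weight, dropper_bottle's own z axis and vertical below 0.12 rad and linear speed of each of brass_weight, steel_weight, green_bottle, cup below 0.02 m/s and contact force between each of brass_weight, steel_weight, green_bottle, cup and the fingers below 0.1 N and x of steel_weight in the frame of blue_dish between -0.02 and 0.02 m and y of steel_weight in the frame of blue_dish between -0.02 and 0.02 m and z of steel_weight in the frame of blue_dish between -0.002 and 0.009 m and x of green_bottle in the frame of green_dish between -0.02 and 0.02 m and y of green_bottle in the frame of green_dish between -0.02 and 0.02 m and z of green_bottle in the frame of green_dish between -0.002 and 0.009 m and x of cup in the frame of red_dish between -0.02 and 0.02 m and y of cup in the frame of red_dish between -0.02 and 0.02 m and z of cup in the frame of red_dish between -0.002 and 0.009 m and distance of each of small_brass_weight, dropper_bottle from where it was at the start of the episode below 0.02 m); the robot touches nothing.
It fails at once if the small brass weight or the amber dropper bottle is shifted or knocked over (distance of any of small_brass_weight, dropper_bottle from where it was at the start of the episode above 0.025 m or angle between any of small_brass_weight, dropper_bottle's own z axis and vertical above 0.3 rad).
It also fails if it takes over 112 s, if anything falls off the work surface, if the arm or the gripper's body presses on something with over 40 N, if the wrist force passes 120 N, or if a joint passes its speed limit or range.

## Working session

There is one attempt and no reset: what is moved stays moved. The work goes in short steps, each a Python script; the robot and the scene stay as the last script left them, time stands still between calls to the robot, and variables do not carry over. Pictures are saved under pics/ and viewed, at most 14 in all, crops included, and the job is handed in when it is done.

```bash
mkdir -p pics; ls
python3 - <<'E'
from cell import robot, grip, kin, viewer
import cv2
for c in ["side","top"]:
    im=viewer.read_camera(c); cv2.imwrite(f"pics/{c}0.png",im[:,:,::-1])
    i=viewer.camera_info(c); print(c,i)
    for n in "brass_weight steel_weight dropper_bottle cup small_brass_weight green_bottle yellow_dish blue_dish green_dish red_dish".split():
        for d in viewer.pinpoint(n,c)[:3]:
            import numpy as np
            print(n,round(d["confidence"],2),(np.array(i["R"]).T@(np.array(d["at"])-i["t"])).round(0))
s=robot.observe();print(s["t"],s["tcp_pos"],s["tcp_rot"])
E
```

```text
pics
side {'camera_matrix': array([[442.56330256,   0.        , 316.39938605],
       [  0.        , 442.56330256, 199.60684869],
       [  0.        ,   0.        ,   1.        ]]), 'R': array([[ 9.98981046e-01, -4.51315381e-02,  1.16152401e-04],
       [-2.38611735e-02, -5.30345163e-01, -8.47445958e-01],
       [ 3.83081404e-02,  8.46579678e-01, -5.30881658e-01]]), 't': array([-532.19545751,  126.54649689,  830.14625305])}
brass_weight 0.62 [489. 261.  -2.]
steel_weight 0.68 [668. 111.  -2.]
dropper_bottle 0.55 [484. 413.   2.]
dropper_bottle 0.25 [491. 261.  -1.]
cup 0.64 [358. 302.   2.]
cup 0.58 [667. 111.   2.]
cup 0.35 [483.  82.  19.]
small_brass_weight 0.59 [664. -85.   1.]
green_bottle 0.75 [618. 257.   2.]
yellow_dish 0.68 [ 543. -122.   20.]
blue_dish 0.74 [520. -49.  21.]
green_dish 0.87 [482.  83.  18.]
red_dish 0.93 [501.  12.  15.]
top {'camera_matrix': array([[508.91799862,   0.        , 317.43001709],
       [  0.        , 508.91799862, 193.49730647],
       [  0.        ,   0.        ,   1.        ]]), 'R': array([[ 0.02363987, -0.99957182, -0.01724313],
       [-0.99337766, -0.02154655, -0.11285638],
       [ 0.11243652,  0.01979685, -0.99346168]]), 't': array([ 137.2850295 ,  507.49387352, 1285.16124047])}
brass_weight 0.39 [492. 265.   2.]
steel_weight 0.63 [664. 119.  -0.]
dropper_bottle 0.6 [482. 414.   1.]
cup 0.74 [358. 307.  -4.]
small_brass_weight 0.54 [664. -82.  -5.]
small_brass_weight 0.31 [357. 307.  -4.]
green_bottle 0.74 [614. 258.   2.]
yellow_dish 0.69 [ 534. -123.   15.]
blue_dish 0.59 [519. -49.  22.]
green_dish 0.86 [477.  82.  22.]
green_dish 0.21 [612. 257.   2.]
red_dish 0.79 [503.  13.  21.]
1.1 [280.87424845 586.19124386 174.99137951] [6.96058835e-01 3.06346607e+00 5.38279299e-05]
```

View pics/side0.png

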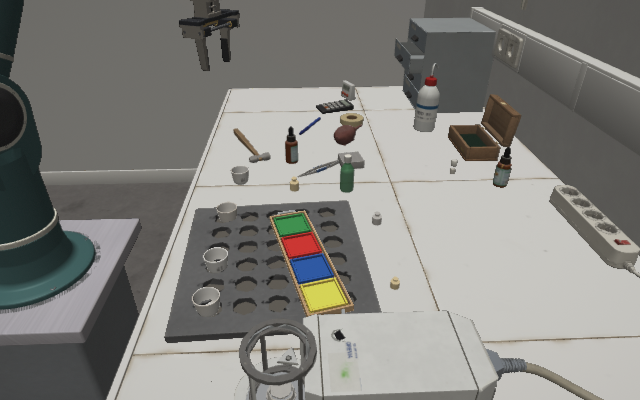

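View pics/top0.png

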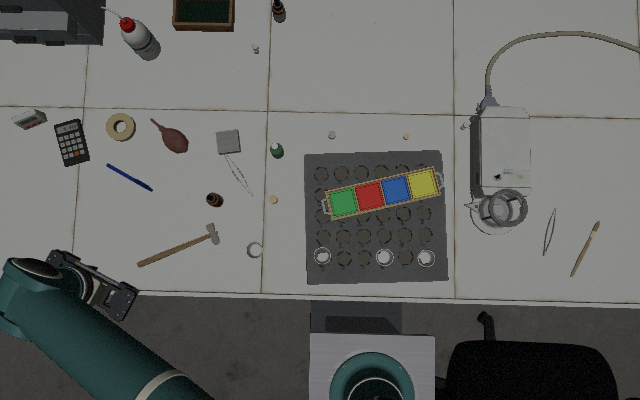

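The pictures agree with the detections. In the side view: brass at (294,184), green bottle (347,175), cup (240,175), steel (377,217), small brass (395,283), and dishes from green (293,225) to yellow (325,296). Next I triangulate the masks and fit the dish row.

```bash
cat > h.py <<'E'
from cell import robot, grip, kin, viewer
import numpy as np, cv2
from scipy.optimize import least_squares
C={c:viewer.camera_info(c) for c in("side","top")}
def proj(c,X):
    i=C[c]; p=(np.atleast_2d(X)@i["R"].T+i["t"])@i["camera_matrix"].T; return p[:,:2]/p[:,2:]
def shoot():
    for c in C: viewer.read_camera(c)
def mask(n,c,near=None):
    """best mask, or the one nearest a pixel"""
    M=[m["mask"].astype(np.uint8) for m in viewer.silhouettes(n,c)]
    if near is not None and M:
        M.sort(key=lambda m: np.hypot(*(cen(m)-near)))
    return M[0] if M else None
def cen(m): y,x=np.nonzero(m); return np.array([x.mean(),y.mean()])
def box(m): y,x=np.nonzero(m); return np.array([x.min()-.5,x.max()+.5,y.min()-.5,y.max()+.5])
def solid(prof):
    a=np.linspace(0,2*np.pi,48)
    return np.vstack([np.c_[r*np.cos(a),r*np.sin(a),z+0*a] for z,r in prof])
PROF=dict(brass_weight=[(0,11),(26,11),(33,5)],steel_weight=[(0,10),(21,10),(27,5)],cup=[(0,16),(8,18),(36,22)],
  green_bottle=[(0,16.5),(55,16.5),(75,10),(92,10)],dropper_bottle=[(0,16.5),(60,16.5),(102,5)],small_brass_weight=[(0,8),(16,8),(21,4)])
def pbox(c,X):
    p=proj(c,X); return np.array([p[:,0].min(),p[:,0].max(),p[:,1].min(),p[:,1].max()])
def fit(n,x0,cams=("side","top")):
    """position from mask boxes in both views (z free)"""
    B={}
    for c in cams:
        m=mask(n,c,proj(c,np.array(x0)+[0,0,15])[0])
        if m is not None: B[c]=box(m)
    S=solid(PROF[n])
    f=lambda x: np.concatenate([pbox(c,S+x)-B[c] for c in B])
    r=least_squares(f,x0,loss="soft_l1")
    return r.x, r.fun, list(B)
E
python3 - <<'E'
from h import *
shoot()
P0=dict(brass_weight=[490,263,0],steel_weight=[666,115,0],cup=[358,304,0],green_bottle=[616,257,0],small_brass_weight=[664,-84,0],dropper_bottle=[483,413,0])
for n,x in P0.items():
    x,f,b=fit(n,x); print(n,x.round(1),f.round(1),b)
P1=dict(green_dish=[480,82,28],red_dish=[502,12,28],blue_dish=[520,-49,28],yellow_dish=[538,-122,28])
Y={}
for n,x in P1.items():
    Y[n]={c:cen(mask(n,c,proj(c,x)[0])) for c in C}
    r=least_squares(lambda X:np.concatenate([proj(c,X)[0]-Y[n][c] for c in C]),x); print(n,r.x.round(1),r.fun.round(1)); P1[n]=r.x
# row fit: centre, yaw, height, pitch 70
k=np.array([1.5,.5,-.5,-1.5]); 
row=lambda q:np.c_[q[0]-70*k*np.sin(q[2]),q[1]+70*k*np.cos(q[2]),0*k+q[3]]
g=lambda q:np.concatenate([proj(c,row(q)).ravel()-np.array([Y[n][c] for n in P1]).ravel() for c in C])
r=least_squares(g,[510,-20,.27,24]);print(r.x.round(3),abs(r.fun).max().round(2));print(row(r.x).round(1))
E
```

```text
brass_weight [609.2 269.5  -6.4] [ -1.4  -7.   23.   -1.   -0.1   0.2 -45.3 -44.2] ['side', 'top']
steel_weight [683.3 115.1 -79.2] [ 0.4 -0.4 -0.3  0.3] ['top']
cup [356.9 306.5   2.3] [-0.6 -0.5  0.5 -0.3 -0.2  0.1 -0.8 -0.4] ['side', 'top']
green_bottle [618.7 268.9  -6. ] [ 0.2 -0.2 -0.1  0.1] ['side']Traceback (most recent call last):
  File "<stdin>", line 5, in <module>
  File "h.py", line 32, in fit
    r=least_squares(f,x0,loss="soft_l1")
    return func(*args, **kwargs)
    vector_fun = VectorFunction(
        fun_wrapped,
    ...<6 lines>...
        workers=workers
    )
    self._update_fun()
    ~~~~~~~~~~~~~~~~^^
    self.f = self.fun_wrapped(xp_copy(self.x))
             ~~~~~~~~~~~~~~~~^^^^^^^^^^^^^^^^^
    return np.atleast_1d(self.fun(x))
                         ~~~~~~~~^^^
    return self.f(x, *self.args, **self.kwargs)
           ~~~~~~^^^^^^^^^^^^^^^^^^^^^^^^^^^^^^
  File "h.py", line 31, in <lambda>
    f=lambda x: np.concatenate([pbox(c,S+x)-B[c] for c in B])
                ~~~~~~~~~~~~~~^^^^^^^^^^^^^^^^^^^^^^^^^^^^^^^
ValueError: need at least one array to concatenate
```

The networks miss things, so I'll reject masks far from the expected pixel and retry on fresh pictures.

```bash
python3 - <<'E'
s=open('h.py').read()
a=s.index('def mask'); b=s.index('def cen')
s=s[:a]+'''def mask(n,c,near,tol=12,tries=4):
    """mask of n within tol of a pixel; a new picture at each retry"""
    for k in range(tries):
        if k: viewer.read_camera(c)
        M=[m["mask"].astype(np.uint8) for m in viewer.silhouettes(n,c) if m["mask"].any()]
        M=[m for m in M if np.hypot(*(cen(m)-near))<tol]
        if M: return min(M,key=lambda m: np.hypot(*(cen(m)-near)))
'''+s[b:]
open('h.py','w').write(s)
E
python3 - <<'E'
from h import *
shoot()
P0=dict(brass_weight=[490,263,0],steel_weight=[666,115,0],cup=[358,304,0],green_bottle=[616,257,0],small_brass_weight=[664,-84,0],dropper_bottle=[483,413,0])
for n,x in P0.items():
    try: x,f,b=fit(n,x); print(n,x.round(1),f.round(1),b)
    except ValueError: print(n,"no mask")
P1=dict(green_dish=[480,82,28],red_dish=[502,12,28],blue_dish=[520,-49,28],yellow_dish=[538,-122,28])
Y={}
for n,x in P1.items():
    Y[n]={c:cen(mask(n,c,proj(c,x)[0])) for c in C}
    r=least_squares(lambda X:np.concatenate([proj(c,X)[0]-Y[n][c] for c in C]),x); print(n,r.x.round(1),r.fun.round(1))
k=np.array([1.5,.5,-.5,-1.5]); 
row=lambda q:np.c_[q[0]-70*k*np.sin(q[2]),q[1]+70*k*np.cos(q[2]),0*k+q[3]]
g=lambda q:np.concatenate([proj(c,row(q)).ravel()-np.array([Y[n][c] for n in P1]).ravel() for c in C])
r=least_squares(g,[510,-20,.27,24]);print(r.x.round(3),abs(r.fun).max().round(2));print(row(r.x).round(1))
print(robot.observe()["t"])
E
```

```text
brass_weight [490.  265.2  -1.4] [-0.5 -0.1 -0.9  1.3 -0.2  0.2 -0.5 -0.1] ['side', 'top']
steel_weight [ 6.668e+02  1.155e+02 -2.000e-01] [-0.  -0.9  0.4 -0.2  0.2 -0.2 -1.3 -0.1] ['side', 'top']
cup [356.6 308.4  -1.6] [-0.5 -0.4 -0.5  0.6  0.3 -0.5 -0.7 -0.3] ['side', 'top']
green_bottle [614.4 258.2   0.9] [-1.   0.6 -0.7  1.  -0.4  0.3 -0.7  0.4] ['side', 'top']
small_brass_weight [681.1 -32.8 -45.4] [ 0.4 -0.4 -0.3  0.3] ['side']
dropper_bottle [483.8 417.6  -2.3] [ 0.1  0.  -1.2  1.5  0.1 -0.2  0.   0.1] ['side', 'top']
green_dish [484.3  83.4  24.1] [-0.2  0.  -0.  -0.2]
red_dish [502.3  16.2  22.6] [-0.2  0.  -0.  -0.2]
blue_dish [520.1 -53.2  23. ] [-0.2  0.  -0.  -0.2]
yellow_dish [ 537.4 -121.1   23.4] [-0.1  0.  -0.  -0.1]
[ 5.11039e+02 -1.87830e+01  2.54000e-01  2.32620e+01] 0.51
[[ 484.6   82.8   23.3]
 [ 502.2   15.1   23.3]
 [ 519.8  -52.7   23.3]
 [ 537.4 -120.4   23.3]]
3.1
```

All heights agree with the bench (|z| ≤ 2 mm), and the dish row fits the 70 mm pitch to 0.5 px. Starting with the brass weight.

```bash
cat >> h.py <<'E'
from scipy.spatial.transform import Rotation as Rn
TH=.254; Q0=np.array([511.04,-18.78]); SLOT=dict(green=1.5,red=.5,blue=-.5,yellow=-1.5)
def dish(c): return Q0+70*SLOT[c]*np.array([-np.sin(TH),np.cos(TH)])
def rot(yaw):
    y=np.array([np.cos(yaw),np.sin(yaw),0]); z=np.array([0,0,-1.])
    return Rn.from_matrix(np.c_[np.cross(y,z),y,z]).as_rotvec()
def st(tag):
    s=robot.observe(); print(tag,"t",round(s["t"],1),"tcp",np.round(s["tcp_pos"],1),"w",round(s["grip_width"]*92,1),"gf",round(float(np.max(s["grip_force"])),1),"F",np.round(s["contact_force"],1)); return s
UP=165
def pick(xy,tip,width,yaw,F):
    grip((width+28)/92)
    robot.movep([*xy,UP],rot(yaw)); robot.servo_line([*xy,tip],feed=150)
    grip(0,F); st("gripped"); robot.servo_line([*xy,UP],feed=150); return st("lifted")
def place(xy,tip,width,yaw=TH):
    robot.movep([*xy,UP],rot(yaw)); st("over"); robot.servo_line([*xy,60+tip-10],feed=200); robot.servo_line([*xy,22+tip],feed=60)
    st("down"); grip((width+14)/92); robot.servo_line([*xy,UP],feed=150); st("away")
E
python3 - <<'E'
from h import *
print(dish("yellow"))
s=pick([490,265.2],10,22,TH,20)
if s["grip_width"]*92>15: place(dish("yellow"),10,22)
cv2.imwrite("pics/s1.png",viewer.read_camera("side")[100:350,150:450,::-1].repeat(2,0).repeat(2,1))
E
```

```text
[ 537.42415003 -120.41108101]
gripped t 7.3 tcp [490.  265.2  10. ] w 0.4 gf 0.0 F [-0.5  0.1  0. ]
lifted t 8.5 tcp [489.4 264.8 164.1] w 0.5 gf 0.0 F [-1.1  0.1  0.4]
```

View pics/s1.png

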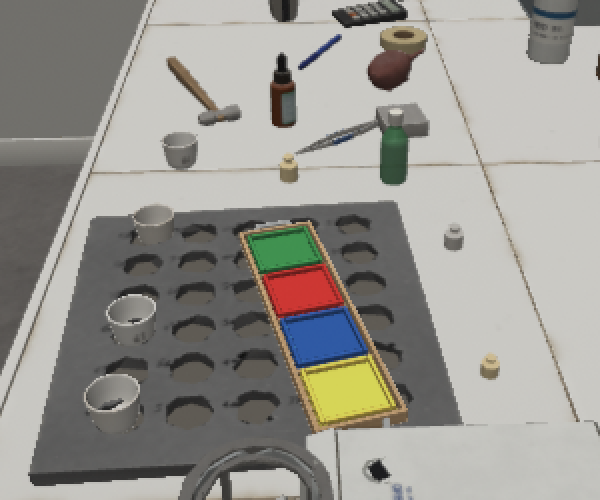

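The fingers shut on nothing, and the arm isn't visible where it should be in this picture. Checking the projected TCP against full current pictures.

Run:
```python
from h import *
s=st("now"); print(s["joints"],s["tcp_rot"])
ims=[]
for c in C:
    im=viewer.read_camera(c)[:,:,::-1].copy(); p=proj(c,s["tcp_pos"])[0]; print(c,p,proj(c,[280.9,586.2,175]),viewer.camera_info(c)["t"]-C[c]["t"])
    cv2.drawMarker(im,tuple(int(v) for v in p),(255,0,255)); cv2.imwrite(f"pics/{c}2.png",im)
```

```text
now t 8.5 tcp [489.3 264.8 163.9] w 0.4 gf 0.0 F [ 0.2  0.2 -0.9]
[-0.78688379  0.32426253  0.28293709  1.86047058 -0.10749226  0.97368863
 -0.20318446] [-1.921818   -2.4844584   0.00313991]
side [291.5747247  125.78219908] [[217.51365293  78.90714714]] [0. 0. 0.]
top [266.36320449 192.29783831] [[121.24930108 279.9294753 ]] [0. 0. 0.]
```

View pics/side2.png

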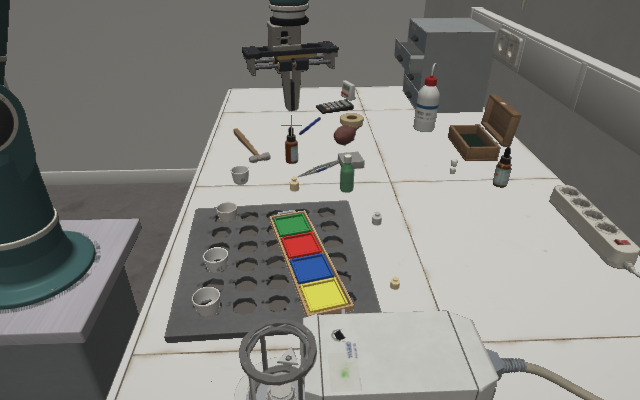

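View pics/top2.png

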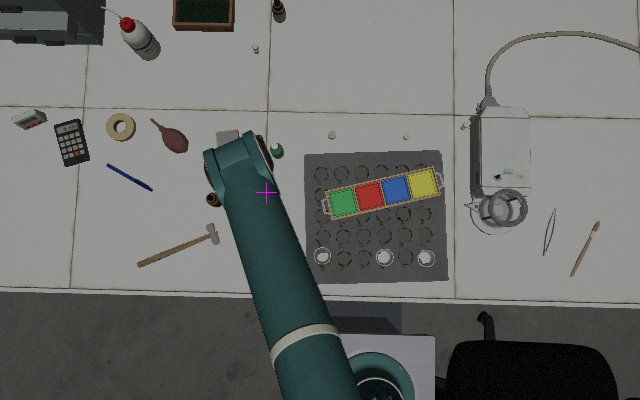

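The tip shows at side (291,108), but the projected TCP is at (291,126). The start picture has the same offset at scale, so the tips really stand about 47 mm higher or about 75 mm further in y. I'll probe the clear bench with the shut fingers to settle it.

Run:
```python
from h import *
print({c:(-C[c]["R"].T@C[c]["t"]).round(0) for c in C}, proj("top",[0,0,0]),proj("side",[0,0,0]),proj("top",[490,265,450]))
robot.servo_line([440,225,160],feed=200); robot.servo_line([440,225,12],feed=150)
st("low"); f0=robot.observe()["contact_force"][2]
a=viewer.read_camera("side")[:,:,::-1].copy(); b=viewer.read_camera("top")[:,:,::-1]
p=proj("side",robot.observe()["tcp_pos"])[0]; cv2.drawMarker(a,tuple(int(v) for v in p),(255,0,255))
cv2.imwrite("pics/low.png",cv2.resize(a[80:280,180:440],None,fx=3,fy=3))
z=12
while z>-60:
    z-=3; robot.servo_line([440,225,z],feed=40); s=robot.observe()
    if abs(s["contact_force"][2]-f0)>3: break
st("touch"); print(z); robot.servo_line([440,225,z+60],feed=150); st("up")
```

```text
{'side': array([ 503., -660.,  548.]), 'top': array([ 356.,  123., 1336.])} [[371.79426357 394.46256926]] [[ 32.67807982 267.07066652]] [[247.3170608  173.24331381]]
low t 10.2 tcp [440.7 225.4  12.6] w 0.7 gf 0.0 F [ 0.3  0.6 -0.4]
touch t 14.8 tcp [439.9 225.1 -39.3] w 0.4 gf 17.0 F [-7.5 -4.7 33.5]
-42
up t 15.4 tcp [439.7 225.   17.6] w 0.4 gf 0.0 F [0.9 0.1 0.8]
```

View pics/low.png

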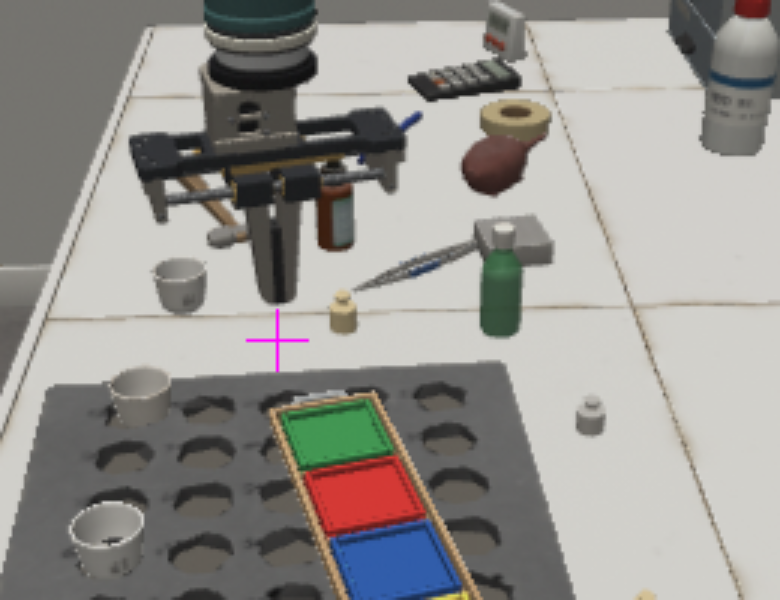

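The tips touch the bench at a commanded z of about −39.5 mm, and the picture agrees (the tip shows ~38 mm above the projected TCP). So the reported TCP reads 39.5 mm low while x matches. I'll put that correction into the helpers and retry.

```bash
python3 - <<'E'
s=open('h.py').read()
s=s.replace("UP=165","OFF=39.5  # true tip height = commanded z + OFF (bench probe + picture)\nUP=165-OFF")
s=s.replace("[*xy,tip]","[*xy,tip-OFF]").replace("60+tip-10]","50+tip-OFF]").replace("22+tip]","22+tip-OFF]")
open('h.py','w').write(s)
E
python3 - <<'E'
from h import *
robot.servo_line([440,225,UP],feed=250)
s=pick([490,265.2],10,22,TH,20)
if s["grip_width"]*92>15: place(dish("yellow"),10,22)
for c in C: cv2.imwrite(f"pics/{c}3.png",cv2.resize(viewer.read_camera(c)[100:320,240:480,::-1],None,fx=2.5,fy=2.5))
E
```

```text
gripped t 18.9 tcp [490.1 265.4 -29.2] w 21.6 gf 20.0 F [-1.1  0.9  3.3]
lifted t 20.1 tcp [489.3 264.8 124.6] w 20.9 gf 20.0 F [-0.7  0.5 -0.2]
over t 21.5 tcp [ 537.7 -118.8  125.3] w 21.5 gf 20.0 F [-0.8 -0.  -1.2]
down t 22.8 tcp [ 537.2 -120.2   -7.5] w 21.8 gf 20.0 F [-1.8  0.7  5.7]
away t 24.3 tcp [ 536.7 -120.2  124.7] w 35.8 gf 0.0 F [-0.8 -0.3  0.2]
```

View pics/side3.png

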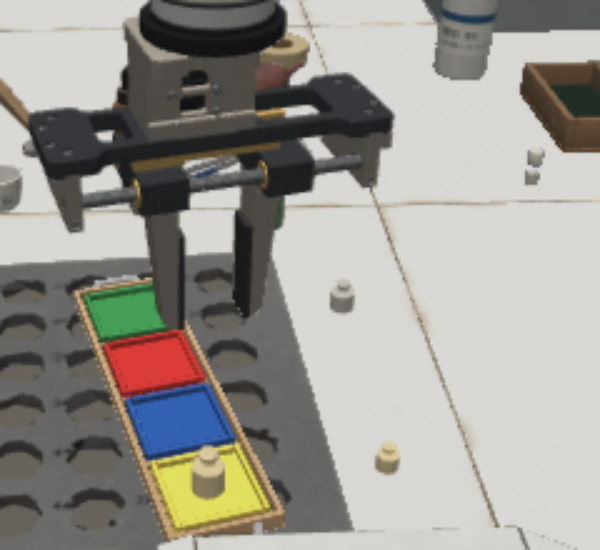

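Brass stands upright in the yellow dish, at (208,472) in the crop. Next the steel weight (closing along y, since the rack edge is near) and then the cup.

```bash
sed -i 's/22+tip-OFF/22.7+tip-OFF/' h.py
python3 - <<'E'
from h import *
s=pick([666.8,115.5],9.5,20,1.45,20)
if s["grip_width"]*92>14:
    place(dish("blue"),9.5,20)
    s=pick([356.8,307.8],13,44,TH,10)
    if s["grip_width"]*92>30: place(dish("red"),13,44)
for c in C: cv2.imwrite(f"pics/{c}4.png",cv2.resize(viewer.read_camera(c)[100:320,240:480,::-1],None,fx=2.5,fy=2.5))
E
```

```text
gripped t 27.5 tcp [667.  115.6 -29.6] w 19.6 gf 20.0 F [ 0.4 -0.3  2.2]
lifted t 28.7 tcp [666.  115.3 124.3] w 19.4 gf 20.0 F [-0.1  0.4 -0.7]
over t 29.6 tcp [520.7 -51.7 125.4] w 19.4 gf 20.0 F [0.3 1.  0.1]
down t 30.9 tcp [519.5 -52.5  -7.6] w 19.7 gf 20.0 F [-1.5  0.3  1.8]
away t 32.3 tcp [519.1 -52.5 124.8] w 34.0 gf 0.0 F [-0.5  0.5  1.2]
gripped t 36.2 tcp [356.8 308.  -26.3] w 41.9 gf 10.0 F [-1.  -0.   2.8]
lifted t 37.4 tcp [356.3 307.3 124.7] w 42.2 gf 10.0 F [-0.2  0.3  0.2]
over t 38.6 tcp [501.9  16.5 125.1] w 42.3 gf 10.0 F [-0.2 -0.6  0.3]
down t 39.9 tcp [502.   14.9  -4.2] w 42.0 gf 10.0 F [-0.2 -0.  -0.6]
away t 41.3 tcp [501.5  15.1 124.8] w 58.3 gf 0.0 F [-0.  -0.7 -0.4]
```

View pics/side4.png

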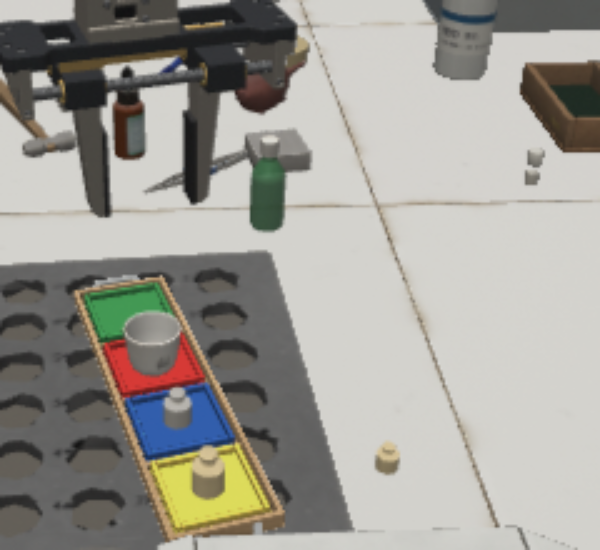

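Brass, steel and cup all stand in their dishes. Now the bottle, then back the arm away and measure all four.

Run:
```python
from h import *
s=pick([614.4,258.2],20,33,TH,20)
if s["grip_width"]*92>25:
    place(dish("green"),20,33)
    robot.movep([420,380,190],rot(TH)); st("clear")
shoot()
for n,c in dict(brass_weight="yellow",steel_weight="blue",cup="red",green_bottle="green").items():
    try:
        x,f,b=fit(n,[*dish(c),21]); e=(x[:2]-dish(c)); print(n,x.round(1),"dish frame",(Rn.from_rotvec([0,0,-TH]).as_matrix()[:2,:2]@e).round(1),abs(f).max().round(1),b)
    except ValueError: print(n,"no mask")
for c in C: cv2.imwrite(f"pics/{c}5.png",cv2.resize(viewer.read_camera(c)[100:320,240:480,::-1],None,fx=2.5,fy=2.5))
```

```text
gripped t 44.4 tcp [614.6 258.4 -19.1] w 32.1 gf 20.0 F [-0.2 -0.2  1.8]
lifted t 45.5 tcp [613.6 258.  124.3] w 32.3 gf 20.0 F [ 0.9  0.1 -1.2]
over t 46.4 tcp [485.8  84.  125.7] w 32.4 gf 20.0 F [ 1.2  0.7 -0.6]
down t 47.6 tcp [484.5  82.7   2.9] w 32.6 gf 20.0 F [-1.3  0.8 -0.2]
away t 49.0 tcp [483.9  82.8 124.8] w 47.0 gf 0.0 F [-0.8 -0.  -0.1]
clear t 50.2 tcp [420.8 378.1 189.4] w 46.9 gf 0.0 F [ 0.3 -0.5 -0.3]
brass_weight [ 537.3 -120.2   23.7] dish frame [-0.1  0.2] 1.0 ['side', 'top']
steel_weight [519.5 -50.5  22.4] dish frame [0.2 2.2] 0.7 ['side', 'top']
cup [503.2  13.1  23.4] dish frame [ 0.4 -2.1] 0.4 ['side', 'top']
green_bottle [485.4  83.6  22. ] dish frame [0.9 0.6] 1.2 ['side', 'top']
```

View pics/side5.png

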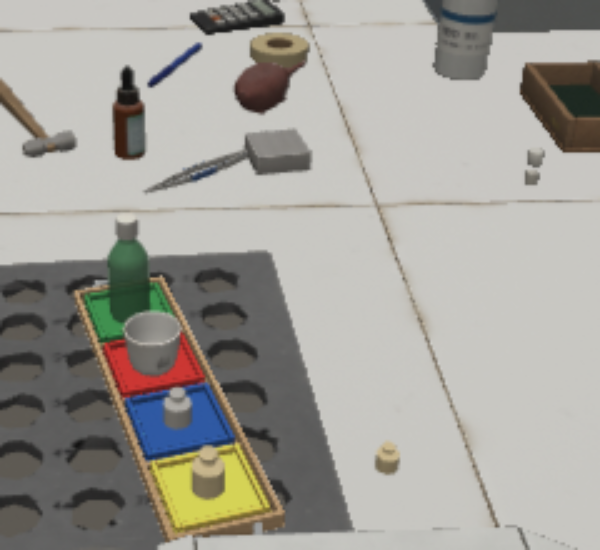

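View pics/top5.png

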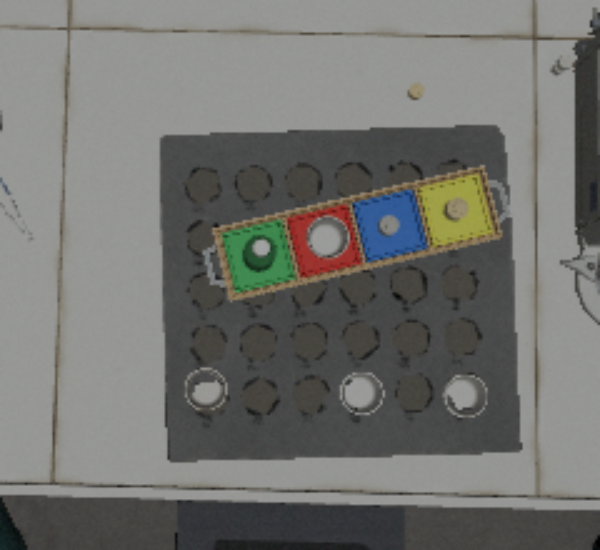

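Both views show all four upright within about 2 mm of their dish centres (brass at (208,472), steel (177,408), cup (153,342), bottle (128,270) in the side crop). The small brass weight (387,458) and the dropper bottle (129,115) haven't moved.

```bash
python3 -c "
from cell import robot
print(robot.job_done())"
```

```text
the job is handed in; nothing more can be done
None
```

The job is handed in: the large brass weight, steel weight, green bottle and cup measured within about 2 mm of their dish centres, upright, with the small brass weight and dropper bottle untouched, at about 50 s of the 112 s; `job_done()` returned no verdict, and the reported TCP height read about 39.5 mm low, so the first brass grasp closed on nothing and I corrected the offset after probing the bench.

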